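# Hold the sample mill in pulse by its bayonet lid

### The job

Pick out the one lid of the three that fits the bowl of the sample mill, set it into the mill's collar with its two lugs down through the two notches until the flange lies flat on the collar, and turn it clockwise (seen from above) against the spring to the pulse mark, the single dot halfway to the lock. Never turn it on into the lock click; the mill pulses only while the lid is held, so finish still gripping the lid and holding it at the dot. Leave the other two lids, the spare bowls, the paper cup and the tube rack where they are.

Things in the scene. Friction and masses are not known exactly. Their poses are not given: they have to be found in the camera images.
- mill: the sample mill, fixed to the desk: white round motor housing 136 mm in diameter at the foot, with a grey collar 112 mm in diameter on top and a steel bowl with a blade inside; 130 mm tall. Origin: centre of its underside; z up. The two notches of the collar lie on its +x and -x sides. The black power rocker is on its -x side.
- mill_mouth (a point): centre of the mouth, level with the collar's flat top, 130 mm above the desk; axes as the mill's. Opening 67 mm in diameter in a ledge 8.5 mm thick, with two notches (79 mm across, 16 mm wide) on its x axis. The fitting lid's lugs drop through the notches and turn clockwise under the ledge; home, its flange lies on the collar, its origin 16 mm below this point. Play 1.5 to 2 mm.
- pulse_dot (a point): the pulse mark: white round dot raised on the collar's top, 49 mm from the mouth's centre, 0.6 rad (34 deg) clockwise of the +x notch seen from above; there is another across from it. The grip bar's ends point at the notches as the lid goes in and at the two dots in pulse.
- lock_bar (a point): the lock mark: short white radial bar on the collar's top, 49 mm from the mouth's centre, 1.2 rad (69 deg) clockwise of the +x notch; another across from it. The grip bar must not come to it.
- pulse_ring (a joint): sprung ring under the ledge that the lugs push round, rad clockwise, 0 at rest. The lugs meet it about 0.1 rad past the notches, so it reads the lid's turn less 0.1; at the dot 0.5. Its spring turns the lid back: 0.04 N m at 0, 0.12 N m at 0.5. From about 0.65 two sprung pawls add resistance; about 1.1 they click in behind the lugs (lock).
- lid_medium: Middle-sized white lid, grip bar up. Origin: centre of its underside. Plug 64 mm in diameter, z 0 to 16 mm, with two lugs (12 mm wide, z 0 to 6) out along +x and -x to 74 mm across; flange 84 mm in diameter, z 16 to 22; straight grey grip bar along x, 52 mm long, 14 wide, z 22 to 46, its ends over the lugs. Same after a half turn. About 90 g (varies).
- lid_small: Small white lid, grip bar up. Origin: centre of its underside. Plug 50 mm in diameter, z 0 to 16 mm, with two lugs (12 mm wide, z 0 to 6) out along +x and -x to 60 mm across; flange 70 mm in diameter, z 16 to 22; straight grey grip bar along x, 44 mm long, 14 wide, z 22 to 46, its ends over the lugs. Same after a half turn. Belongs to the small spare bowl.
- lid_large: Large white lid, grip bar up. Origin: centre of its underside. Plug 78 mm in diameter, z 0 to 16 mm, with two lugs (12 mm wide, z 0 to 6) out along +x and -x to 88 mm across; flange 98 mm in diameter, z 16 to 22; straight grey grip bar along x, 60 mm long, 14 wide, z 22 to 46, its ends over the lugs. Same after a half turn. Belongs to the large spare bowl.
- bowl_small: spare steel bowl standing open end up, 60 mm in diameter, 45 mm tall; origin: centre of its underside. Bystander.
- bowl_large: spare steel bowl standing open end up, 88 mm in diameter, 55 mm tall; origin: centre of its underside. Bystander.
- paper_cup: paper cup, 76 mm across the rim, 92 mm tall; origin: centre of its underside. Bystander.
- tube_rack: aluminium rack of capped sample tubes, 60 mm (x) by 170 mm (y), 90 mm tall; origin: centre of its underside. Bystander.
Mind the look-alikes: they are no part of the job. Leave any black or turquoise look-alike of the lid_medium alone.

How it is judged:
By the outcome, as a careful person would: the job done as asked, in the order asked, and still so for the second after the job is handed in, while the arm keeps its last pose, push and grip.
It also fails if it takes over 45 s, if anything falls off the work surface, if the arm or the gripper's body presses on something with over 40 N, if the wrist force passes 120 N, or if a joint passes its speed limit or range.

### The arm

A 7-joint arm with a two-finger parallel gripper is mounted at the origin on the work surface. World frame = base frame: x ahead of the robot, y to its left, z up, the work surface at z = 0. Lengths are in m, angles in rad, forces in N, time in s.
With the tool pointing down it reaches from about 0.4 to 0.875 m from the base axis. Payload 6.5 kg.
Tool frame: the origin (TCP) lies between the finger pads; the fingertips stand 8 mm ahead of it and the grasp point (between the pads) lies 11 mm behind it; z points along the fingers, y is the direction in which the jaws open and shut (so a half turn about z gives the same grasp; the last joint's range is limited). The gripper opens to 85 mm and grips with 20 to 120 N. Pads are 22 mm wide; open, the fingers measure 114 mm over their backs; the gripper's body (76 mm by 85 mm) begins 54 mm behind the grasp point. The pads swing forward as they close: fully open they stand 13 mm farther back than shut.
Start: joints at [-1.415, 0.536, -0.004, 1.538, 0.003, 1.067, -0.071], TCP at [0.143, 0.634, 0.239] pointing down, gripper open.
Joint ranges: [-2.7, 2.7], [-0.37, 2.16], [-1.27, 1.26], [0.24, 2.4], [-1.31, 4.45], [0.19, 1.91], [-2.76, 2.76]. Speed limits (rad/s): [2.39, 2.39, 3.14, 3.14, 3.14, 3.14, 3.14].

### API

Orientations are given as a unit quaternion [x, y, z, w].
In Python, from cell import bot, get_image gives the robot as it stands.
- The arm moves only by the tool step_arm, never from a script. Its argument "targets" is a list of rows, each an object with "translation": the shift along the tool's x, y, z in m, a list of three; "turn": the turn about the tool's z in degrees; "claw": the closure, from 0 (fully open) to 1 (shut). In form: [{"translation": [dx, dy, dz], "turn": turn, "claw": claw}, ...]. A call has 1 to 10 rows; each row is the pose to reach, as a shift and turn from the pose commanded when the call began, along the tool's axes at that moment; what a row does not reach only later rows make up. A row lasts 1/10 s, in which the tool goes at most 50 mm and 8.59 degrees, less where a joint would pass 70% of its speed; a pose out of reach is approached as far as the arm can. A call with a gripper value outside its range is refused whole. The fingers move at their own pace and stop on an object; "force" is the grip in N (left out, the last holds). Time passes only in rows, so rows that repeat a pose let the fingers close. It gives the time, the measured TCP pose, the force and the opening at its end, in the units of the state.
- bot.get_obs(): the state, without advancing time (a new reading comes with each control period).
- get_image(name): name is "scene" or "top" or "wrist"; returns a dict with "img" (400x640x3 uint8, red, green, blue), "range_z" (400x640 float32, m along the optical axis (not along the pixel's ray), 0 where there is no reading), "camera_matrix" (3x3 intrinsics, pixels), "distortion" ([k1, k2, p1, p2, k3] as OpenCV has them; the pictures are not rectified), "camera_from_world" (4x4, takes a point from world to camera coordinates); the wrist camera has in their place "mount" (4x4, takes a point from camera to tool coordinates, whose origin is the TCP and whose axes are the flange's). Camera axes: x right, y up, looking along -z (the intrinsics and any distortion apply to the point x, -y, -z); pixel columns grow to the right and rows downward; lengths in m; the calibration is good to about 2 mm. A picture is of the moment at which its call begins: read the wrist's pose just before it.
- bot.job_done(): hands the job in, once; it reports no verdict.
The state is a dict: "time_s": time; "qpos": joint angles; "qvel": joint speeds; "effort": joint torques, N m; "tool_pos": TCP position; "ee_rot": TCP orientation; "wrist_force": force on the tool from outside, world axes, zero at the start; "moment": the same for the moment, N m; "opening": finger opening in m.
Only numpy, scipy, OpenCV 4.12 (cv2) and the standard library are available. Lean on these libraries where they do the work, as an engineer would, in place of code of your own. Each camera call takes 0.05 s, during which the arm holds its last target. There are 200 camera calls.

## Working session

There is one attempt and no reset: what is moved stays moved. The work goes in short steps, Python scripts to look and compute and a tool call to move; the robot and the scene stay as the last step left them, time stands still between calls to the robot, and variables do not carry over. Pictures are saved under pics/ and viewed, about 8 in all and at most 12, crops included, and the job is handed in when it is done.

Besides the shell and the picture viewer there is one more tool, called after "Request:" as a command line: name --argument value ..., lists and objects as JSON in quotes. step_arm: Moves the arm, as the interface text tells. Its arguments: {"type":"object","properties":{"targets":{"type":"array","items":{"type":"object","properties":{"translation":{"type":"array","items":{"type":"number"}},"turn":{"type":"number"},"claw":{"type":"number"}}}},"force":{"type":"number"}},"required":["targets"]}

```bash
mkdir -p pics
cat > h.py <<'E'
import numpy as np, cv2
from cell import bot, get_image
from scipy.spatial.transform import Rotation as R
def snap(name,fn):
    o=bot.get_obs(); d=get_image(name)
    if name=='wrist':
        T=np.eye(4); T[:3,:3]=R.from_quat(o['ee_rot']).as_matrix(); T[:3,3]=o['tool_pos']
        wc=T@np.array(d['mount'])
    else: wc=np.linalg.inv(np.array(d['camera_from_world']))
    np.savez('pics/'+fn+'.npz',img=d['img'],z=d['range_z'],K=d['camera_matrix'],D=d['distortion'],wc=wc)
    cv2.imwrite('pics/'+fn+'.png',d['img'][:,:,::-1]); return o
def load(fn): return np.load('pics/'+fn+'.npz')
def ray(d,pts):
    p=cv2.undistortPoints(np.array(pts,float).reshape(-1,1,2),d['K'],d['D'])[:,0]
    r=np.c_[p[:,0],-p[:,1],-np.ones(len(p))]
    return r
def at_z(d,pts,z):
    r=ray(d,pts)@d['wc'][:3,:3].T; o=d['wc'][:3,3]
    return o+r*((z-o[2])/r[:,2])[:,None]
def at_depth(d,pts):
    r=ray(d,pts); zz=np.array([d['z'][int(round(v)),int(round(u))] for u,v in pts])
    return (r*zz[:,None])@d['wc'][:3,:3].T+d['wc'][:3,3]
def cloud(d):
    v,u=np.mgrid[0:400,0:640]; r=ray(d,np.c_[u.ravel(),v.ravel()])
    return ((r*d['z'].reshape(-1,1))@d['wc'][:3,:3].T+d['wc'][:3,3]).reshape(400,640,3)
E
python3 - <<'E'
from h import *
o=snap('top','t0'); snap('scene','s0'); print({k:np.round(v,3) for k,v in o.items()})
E
```

```text
{'time_s': np.float64(0.0), 'qpos': array([-1.415,  0.537, -0.004,  1.539,  0.003,  1.067, -0.071]), 'qvel': array([-0.001, -0.001, -0.001, -0.   ,  0.001, -0.   , -0.002]), 'effort': array([ 1.0000e-03, -5.8341e+01,  1.0490e+00, -2.5910e+01,  1.2000e-02,
        1.0000e-02, -0.0000e+00]), 'tool_pos': array([0.143, 0.633, 0.238]), 'ee_rot': array([ 0.111,  0.994, -0.001, -0.   ]), 'wrist_force': array([-0.379,  0.104,  0.232]), 'moment': array([-0.036, -0.029,  0.02 ]), 'opening': np.float64(0.085)}
```

View pics/t0.png

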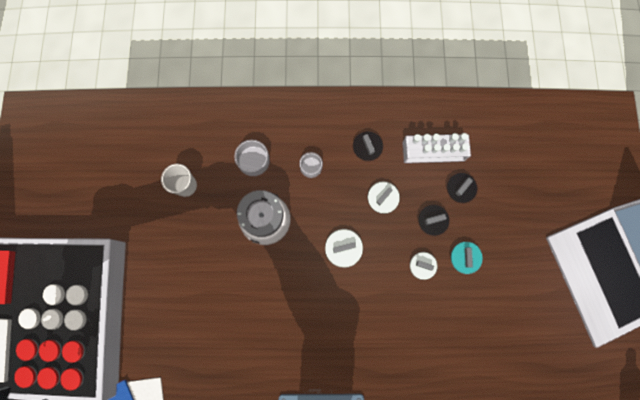

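View pics/s0.png

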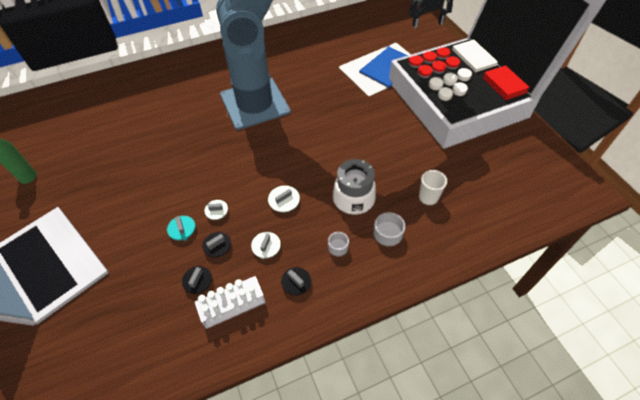

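Three white lids in the top view: (384,197), (344,248) and (424,265). (384,197) looks middle-sized. The black and turquoise ones are look-alikes. I'll measure the diameters.

Run:
```python
from h import *
d=load('t0'); P=cloud(d); img=d['img'].astype(int); print('cam',d['wc'][:3,3])
hsv=cv2.cvtColor(d['img'],cv2.COLOR_RGB2HSV)
for n,(u,v) in dict(A=(384,197),B=(344,248),C=(424,265)).items():
    m=np.zeros((400,640),bool); m[v-28:v+28,u-28:u+28]=1
    w=m&(hsv[...,1]<60)&(hsv[...,2]>90)
    nl,l,st,_=cv2.connectedComponentsWithStats(w.astype(np.uint8)); i=1+st[1:,4].argmax()
    w=l==i
    c=max(cv2.findContours(w.astype(np.uint8),0,2)[0],key=cv2.contourArea)
    q=at_z(d,c[:,0],0.02)[:,:2]
    (cx,cy),r=cv2.minEnclosingCircle(q.astype(np.float32))
    bar=w&(P[...,2]>0.037); b=P[bar]; 
    Q=P[w]; print(n,'circle',cx,cy,'d',2*r,'area d',2*np.sqrt(cv2.contourArea(q.astype(np.float32))/np.pi),'z',np.percentile(Q[:,2],[5,50,95]))
    if len(b)>5:
        mu=b.mean(0); U,S,V=np.linalg.svd(b[:,:2]-mu[:2],full_matrices=False); print('  bar',mu,len(b),'ang',np.degrees(np.arctan2(V[0,1],V[0,0])),'len',np.ptp((b[:,:2]-mu[:2])@V[0]))
# mill
m=np.zeros((400,640),bool); m[180:255,225:300]=1
col=m&(P[...,2]>0.124)&(P[...,2]<0.14)
q=P[col]; (cx,cy),r=cv2.minEnclosingCircle(q[:,:2].astype(np.float32)); print('mill',cx,cy,2*r,np.median(q[:,2]))
def crop(n,u,v,s,k): return cv2.resize(d['img'][v-s:v+s,u-s:u+s,::-1],None,fx=k,fy=k,interpolation=cv2.INTER_CUBIC)
cv2.imwrite('pics/c0.png',np.hstack([crop(0,384,197,25,8),crop(0,262,216,33,400/66)]))
```

```text
cam [0.39602422 0.01101075 1.25120841]
A circle 0.6221523880958557 -0.1693580150604248 d 0.09003855288028717 area d 0.08716618873640616 z [-0.00020169  0.02245973  0.04661337]
  bar [ 0.60970875 -0.16074039  0.10177418] 108 ang 141.10057997888373 len 0.3129244718761111
B circle 0.4862108826637268 -0.061133015900850296 d 0.10406644642353058 area d 0.10059597132924616 z [-0.00035673  0.02194951  0.04583003]
  bar [ 0.47983406 -0.05678773  0.10745871] 136 ang -48.79651117933763 len 0.14005292604363792
C circle 0.4382093846797943 -0.2707080841064453 d 0.0751759484410286 area d 0.07223756453314643 z [-0.00025154  0.02227419  0.04739734]
  bar [ 0.43645238 -0.26138186  0.08243286] 99 ang -82.8568284343194 len 0.30442691740696404
mill 0.5631809830665588 0.15089336037635803 0.11261838674545288 0.13017115677370206
```

View pics/c0.png

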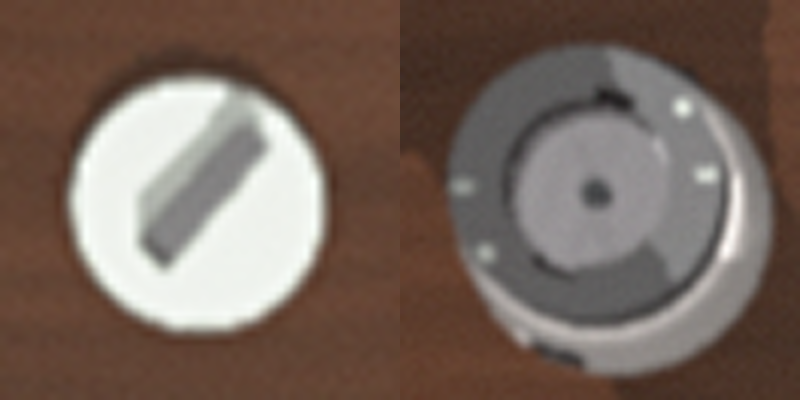

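Lid A at (384,197) measures about 87 mm across, nearest to medium (84). B is about 100 (large) and C about 72 (small). In the mill crop the notches are at (615,98) and (548,262), the dots at (683,107) and (487,253), and the lock bars at (706,175) and (462,186).

Run:
```python
from h import *
d=load('t0')
s=400/66
pm=np.array([(615,98),(548,262),(683,107),(487,253),(706,175),(462,186)],float)
pm=(pm-[400,0]+0.5)/s+[229,183]-.5
q=at_z(d,pm,0.131)[:,:2]
for i in (0,2,4):
    v=q[i]-q[i+1]; print(q[i:i+2].mean(0),np.linalg.norm(v),np.degrees(np.arctan2(v[1],v[0]))+[0,0,34.4,0,68.75][i])
pl=np.array([(243,120),(270,145),(165,268),(140,238)],float); pl=(pl+.5)/8+[359,172]-.5
q=at_z(d,pl,0.046)[:,:2]; print(q, q.mean(0)); v=(q[0]+q[1]-q[2]-q[3])/2; print('bar',np.degrees(np.arctan2(v[1],v[0])),np.linalg.norm(v))
P=cloud(d); 
for z0,z1 in((.018,.026),(.04,.05)):
    m=np.zeros((400,640),bool); m[180:214,367:401]=1; m&=(P[...,2]>z0)&(P[...,2]<z1); b=P[m]; print(len(b),b.mean(0))
    c,sz,a=cv2.minAreaRect(b[:,:2].astype(np.float32)); print(c,sz,a)
o=bot.get_obs(); print(R.from_quat(o['ee_rot']).as_matrix().round(4),o['tool_pos'],o['qpos'])
```

```text
[0.56459084 0.15139818] 0.07131400824765446 -21.110881847578533
[0.56453739 0.14991007] 0.09769341974898679 -18.35790368571785
[0.56421658 0.15048545] 0.09823427985660685 -18.755091885343674
[[ 0.64512776 -0.18183216]
 [ 0.63666378 -0.19054543]
 [ 0.59552337 -0.15453669]
 [ 0.60555348 -0.14654991]] [ 0.6207171  -0.16836605]
bar -41.45244848456074 0.05384529735207249
573 [ 0.62032061 -0.16837383  0.02222523]
(0.6204587817192078, -0.1688539683818817) (0.0814235731959343, 0.0804230272769928) 87.11911010742188
97 [ 0.61971926 -0.16890695  0.04566389]
(0.6197010278701782, -0.16871397197246552) (0.013925112783908844, 0.05185697600245476) 49.02509307861328
[[-9.755e-01  2.199e-01 -2.000e-04]
 [ 2.199e-01  9.755e-01 -1.500e-03]
 [-1.000e-04 -1.600e-03 -1.000e+00]] [0.14286608 0.63354531 0.2385038 ] [-1.41520771  0.53710332 -0.004455    1.5387445   0.00260072  1.0673084
 -0.07118641]
```

Request:
step_arm --targets '[{"translation": [-0.34, -0.112, 0], "turn": 0, "claw": 0}, {"translation": [-0.34, -0.112, 0], "turn": 0, "claw": 0}, {"translation": [-0.34, -0.112, 0], "turn": 0, "claw": 0}, {"translation": [-0.34, -0.112, 0], "turn": 0, "claw": 0}, {"translation": [-0.34, -0.112, 0], "turn": 0, "claw": 0}, {"translation": [-0.34, -0.112, 0], "turn": 0, "claw": 0}, {"translation": [-0.34, -0.112, 0], "turn": 0, "claw": 0}, {"translation": [-0.34, -0.112, 0], "turn": 0, "claw": 0}]' --force 40

```text
time_s: 0.9
tool_pos: [0.4571, 0.4436, 0.239]
ee_rot: [0.116, 0.993, -0.002, 0.002]
wrist_force: [-0.2, 0.5, 0.3]
opening: 0.0854
```

Request:
step_arm --targets '[{"translation": [-0.302, -0.5655, 0], "turn": 0, "claw": 0}, {"translation": [-0.302, -0.5655, 0], "turn": 5, "claw": 0}, {"translation": [-0.302, -0.5655, 0], "turn": 10, "claw": 0}, {"translation": [-0.302, -0.5655, 0], "turn": 15, "claw": 0}, {"translation": [-0.302, -0.5655, 0], "turn": 20, "claw": 0}, {"translation": [-0.302, -0.5655, 0], "turn": 25, "claw": 0}, {"translation": [-0.302, -0.5655, 0], "turn": 28.5, "claw": 0}, {"translation": [-0.302, -0.5655, 0], "turn": 28.5, "claw": 0}, {"translation": [-0.302, -0.5655, 0], "turn": 28.5, "claw": 0}, {"translation": [-0.302, -0.5655, 0], "turn": 28.5, "claw": 0}]'

```text
time_s: 1.9
tool_pos: [0.5828, -0.0334, 0.2391]
ee_rot: [0.352, 0.936, 0.0, -0.0]
wrist_force: [1.3, 0.5, 0.7]
opening: 0.0854
```

Run:
```python
from h import *
o=bot.get_obs(); print({k:np.round(v,4) for k,v in o.items()}); print(R.from_quat(o['ee_rot']).as_matrix().round(4))
```

```text
{'time_s': np.float64(1.9), 'qpos': array([-0.2517,  0.4336,  0.3085,  1.7346, -0.1528,  0.9973,  0.9656]), 'qvel': array([ 0.7957,  0.2658,  0.1181, -0.3726, -0.1344,  0.1319,  0.9318]), 'effort': array([-4.02220e+00, -5.20637e+01,  5.07190e+00, -2.23352e+01,
        3.03500e-01,  3.32000e-02, -1.22590e+00]), 'tool_pos': array([ 0.5828, -0.0334,  0.2391]), 'ee_rot': array([ 3.516e-01,  9.362e-01,  1.000e-04, -2.000e-04]), 'wrist_force': array([1.3324, 0.4527, 0.7471]), 'moment': array([ 0.0339, -0.0628, -0.0119]), 'opening': np.float64(0.0854)}
[[-7.528e-01  6.583e-01 -4.000e-04]
 [ 6.583e-01  7.528e-01  3.000e-04]
 [ 5.000e-04  0.000e+00 -1.000e+00]]
```

Request:
step_arm --targets '[{"translation": [-0.1177, -0.0778, 0], "turn": 0, "claw": 0}, {"translation": [-0.1177, -0.0778, 0.02], "turn": 0, "claw": 0}, {"translation": [-0.1177, -0.0778, 0.04], "turn": 0, "claw": 0}, {"translation": [-0.1177, -0.0778, 0.04], "turn": 0, "claw": 0}, {"translation": [-0.1177, -0.0778, 0.04], "turn": 0, "claw": 0}, {"translation": [-0.1177, -0.0778, 0.04], "turn": 0, "claw": 0}]'

```text
time_s: 2.5
tool_pos: [0.6204, -0.1662, 0.1994]
ee_rot: [0.351, 0.936, 0.001, -0.0]
wrist_force: [0.2, 0.8, -0.1]
opening: 0.0853
```

Run:
```python
from h import *
o=snap('wrist','w0'); print(o['tool_pos'],o['qpos'].round(3),R.from_quat(o['ee_rot']).as_matrix()[:,0].round(4))
```

```text
[ 0.62044373 -0.16616739  0.19944338] [-0.026  0.58   0.317  1.61  -0.208  0.985  1.211] [-7.536e-01  6.573e-01  6.000e-04]
```

View pics/w0.png

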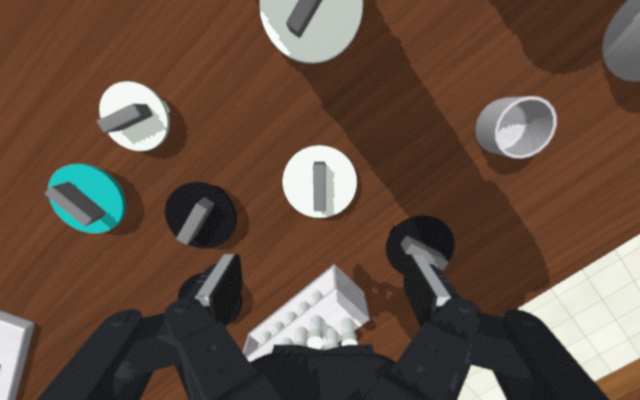

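The wrist view shows the medium lid at (320,182), with its bar upright between the jaws. A black look-alike is near the right finger at (420,245). I'll refine the bar pose from depth.

Run:
```python
from h import *
d=load('w0'); P=cloud(d)
for z0,z1,w in((.012,.03,45),(.036,.056,45)):
    m=np.zeros((400,640),bool); m[182-w:182+w,320-w:320+w]=1; m&=(P[...,2]>z0)&(P[...,2]<z1); b=P[m]; print(len(b),np.median(b,0))
    print(cv2.minAreaRect(b[:,:2].astype(np.float32)),cv2.minEnclosingCircle(b[:,:2].astype(np.float32)))
# other objects near: heights>10mm within 130mm
print([ (np.round(np.median(P[v-3:v+3,u-3:u+3].reshape(-1,3),0),3)) for u,v in((420,245),(200,215),(310,25),(135,115),(345,285))])
```

```text
3464 [ 0.61613624 -0.1676896   0.02285482]
((0.6190266013145447, -0.17084074020385742), (0.0827709212899208, 0.08356381952762604), 49.24268341064453) ((0.6192955374717712, -0.17057505249977112), 0.04211118444800377)
633 [ 0.61778294 -0.16926657  0.04667694]
((0.6190212965011597, -0.17021644115447998), (0.013094248250126839, 0.051812030375003815), 48.424835205078125) ((0.619008481502533, -0.170308455824852), 0.026343218982219696)
[array([ 0.751, -0.129,  0.035]), array([ 0.555, -0.288,  0.047]), array([ 0.495, -0.074,  0.023]), array([ 0.444, -0.256,  0.047]), array([ 0.739, -0.233,  0.029])]
```

Request:
step_arm --targets '[{"translation": [0, 0, 0.05], "turn": 0, "claw": 0}, {"translation": [0, 0, 0.095], "turn": 0, "claw": 0}, {"translation": [0, 0, 0.11], "turn": 0, "claw": 0}, {"translation": [0, 0, 0.11], "turn": 0, "claw": 0}, {"translation": [0, 0, 0.11], "turn": 0, "claw": 0}]'

```text
time_s: 3.05
tool_pos: [0.6216, -0.168, 0.0914]
ee_rot: [0.352, 0.936, 0.0, 0.001]
wrist_force: [0.2, -0.2, 0.7]
opening: 0.0856
```

Run:
```python
from h import *
o=snap('wrist','w1'); print(o['tool_pos'],o['qvel'].round(3),R.from_quat(o['ee_rot']).as_matrix().round(4))
d=load('w1'); P=cloud(d)
m=(P[...,2]>.036)&(P[...,2]<.056)&(np.hypot(P[...,0]-.619,P[...,1]+.170)<.035); b=P[m]
print(len(b),cv2.minAreaRect(b[:,:2].astype(np.float32)))
```

```text
[ 0.621601   -0.16797088  0.0913771 ] [ 0.002 -0.019  0.01  -0.013  0.    -0.004  0.001] [[-7.528e-01  6.582e-01  2.800e-03]
 [ 6.582e-01  7.528e-01 -5.000e-04]
 [-2.500e-03  1.400e-03 -1.000e+00]]
1457 ((0.6190593838691711, -0.17030633985996246), (0.01399143785238266, 0.05229786038398743), 49.05760192871094)
```

Request:
step_arm --targets '[{"translation": [0.0, -0.003, 0.035], "turn": 0, "claw": 0}, {"translation": [0.0, -0.003, 0.052], "turn": 0, "claw": 0}, {"translation": [0.0, -0.003, 0.059], "turn": 0, "claw": 0}, {"translation": [0.0, -0.003, 0.059], "turn": 0, "claw": 0}, {"translation": [0.0, -0.003, 0.059], "turn": 0, "claw": 0}]'

```text
time_s: 3.6
tool_pos: [0.619, -0.1705, 0.0314]
ee_rot: [0.352, 0.936, 0.0, 0.001]
wrist_force: [0.6, 0.4, 0.2]
opening: 0.0854
```

Request:
step_arm --targets '[{"translation": [0, 0, 0], "turn": 0, "claw": 0.5}, {"translation": [0, 0, 0], "turn": 0, "claw": 0.8}, {"translation": [0, 0, 0], "turn": 0, "claw": 1}, {"translation": [0, 0, 0], "turn": 0, "claw": 1}, {"translation": [0, 0, 0], "turn": 0, "claw": 1}, {"translation": [0, 0, 0], "turn": 0, "claw": 1}, {"translation": [0, 0, 0], "turn": 0, "claw": 1}, {"translation": [0, 0, 0], "turn": 0, "claw": 1}]' --force 50

```text
time_s: 4.4
tool_pos: [0.6184, -0.1704, 0.0306]
ee_rot: [0.352, 0.936, 0.0, 0.0]
wrist_force: [-0.1, 0.3, 3.8]
opening: 0.013
```

Request:
step_arm --targets '[{"translation": [0, 0, -0.02], "turn": 0, "claw": 1}, {"translation": [0, 0, -0.06], "turn": 0, "claw": 1}, {"translation": [0, 0, -0.1], "turn": 0, "claw": 1}, {"translation": [0, 0, -0.15], "turn": 0, "claw": 1}, {"translation": [0, 0, -0.19], "turn": 0, "claw": 1}, {"translation": [0, 0, -0.21], "turn": 0, "claw": 1}, {"translation": [0, 0, -0.21], "turn": 0, "claw": 1}]' --force 70

```text
time_s: 5.1
tool_pos: [0.6197, -0.1709, 0.2435]
ee_rot: [0.352, 0.936, 0.0, 0.003]
wrist_force: [0.4, -0.2, -0.2]
opening: 0.0129
```

Run:
```python
from h import *
o=bot.get_obs(); print(o['tool_pos'],o['wrist_force'],o['opening'],R.from_quat(o['ee_rot']).as_matrix().round(4))
M=R.from_quat(o['ee_rot']).as_matrix()
print(M.T@(np.array([.5643,.1503,.24])-o['tool_pos']))
```

```text
[ 0.61971962 -0.17094995  0.24354152] [ 0.44668358 -0.24601336 -0.16004747] 0.012870397233398272 [[-0.7522  0.6589  0.0056]
 [ 0.6589  0.7522 -0.0011]
 [-0.0049  0.0029 -1.    ]]
[0.25337101 0.20513453 0.00289221]
```

Request:
step_arm --targets '[{"translation": [0.161, 0.243, 0], "turn": -3, "claw": 1}, {"translation": [0.161, 0.243, 0], "turn": -8, "claw": 1}, {"translation": [0.161, 0.243, 0], "turn": -13, "claw": 1}, {"translation": [0.161, 0.243, 0], "turn": -18, "claw": 1}, {"translation": [0.161, 0.243, 0], "turn": -22.6, "claw": 1}, {"translation": [0.161, 0.243, 0], "turn": -22.6, "claw": 1}, {"translation": [0.161, 0.243, 0], "turn": -22.6, "claw": 1}, {"translation": [0.161, 0.243, 0], "turn": -22.6, "claw": 1}, {"translation": [0.161, 0.243, 0], "turn": -22.6, "claw": 1}]'

```text
time_s: 6.0
tool_pos: [0.6565, 0.1166, 0.2389]
ee_rot: [0.163, 0.987, -0.001, -0.001]
wrist_force: [-0.2, 0.1, -0.3]
opening: 0.0127
```

Run:
```python
from h import *
o=snap('wrist','w2'); print(o['tool_pos'],o['qvel'].round(3),o['opening'],R.from_quat(o['ee_rot']).as_matrix().round(4))
d=load('w2'); P=cloud(d)
m=(P[...,2]>.126)&(P[...,2]<.135)&(np.hypot(P[...,0]-.564,P[...,1]-.150)<.07); b=P[m]
print(len(b),cv2.minEnclosingCircle(b[:,:2].astype(np.float32)),np.median(b[:,2]))
```

```text
[0.65645987 0.11656977 0.23887721] [ 0.014 -0.01   0.009 -0.003 -0.002  0.002  0.001] 0.012678366366502542 [[-0.9471  0.3208 -0.0021]
 [ 0.3208  0.9471 -0.0018]
 [ 0.0014 -0.0024 -1.    ]]
10442 ((0.5619879961013794, 0.1489204466342926), 0.05574621632695198) 0.13089644941637488
```

View pics/w2.png

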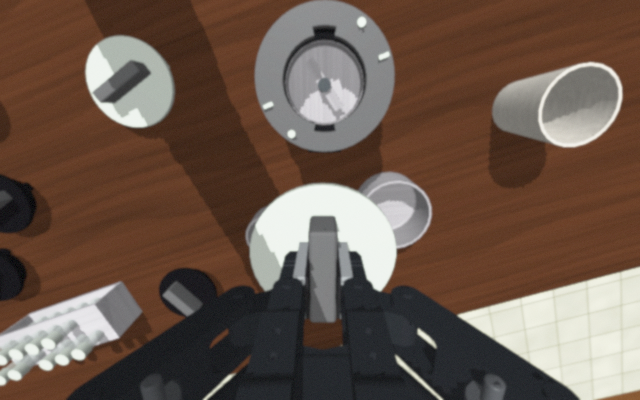

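Held lid in view at (323,245), with its bar in line with the mill's notches at (323,32) and (324,128). The dots are at (362,22) and (291,134), the lock bars at (384,56) and (267,105).

Run:
```python
from h import *
d=load('w2'); P=cloud(d)
q=at_z(d,[(362,22),(291,134),(384,56),(267,105),(323,32),(324,128)],.1305)[:,:2]
for i,a in((0,34.4),(2,68.75),(4,0)):
    v=q[i+1]-q[i]; print(q[i:i+2].mean(0),np.linalg.norm(v),np.degrees(np.arctan2(v[1],v[0]))+a)
# collar circle via outer contour fit
m=(P[...,2]>.126)&(P[...,2]<.135)&(np.hypot(P[...,0]-.564,P[...,1]-.150)<.07)
c=max(cv2.findContours(m.astype(np.uint8),0,1)[0],key=cv2.contourArea)[:,0]; c=c[c[:,1]>2]
def fit(x):
    A=np.c_[2*x,np.ones(len(x))]; s=np.linalg.lstsq(A,(x**2).sum(1),rcond=None)[0]; return s[:2],np.sqrt(s[2]+s[:2]@s[:2])
print('collar',fit(at_z(d,c,.1305)[:,:2]))
# held lid
tp=np.array([.6565,.1166])
m=(P[...,2]>.19)&(P[...,2]<.29)&(np.hypot(P[...,0]-tp[0],P[...,1]-tp[1])<.05)
sat=cv2.cvtColor(d['img'],cv2.COLOR_RGB2HSV); m&=(sat[...,2]>110); m[:, :]&=True
zf=P[m][:,2]; h,e=np.histogram(zf,30); print(np.c_[h,e[:-1]][h>30].round(4))
m2=m&(abs(P[...,2]-np.median(zf))<.006)
c=max(cv2.findContours(m2.astype(np.uint8),0,1)[0],key=cv2.contourArea)[:,0]; c=c[c[:,1]<240]
print('flange',np.median(zf),fit(at_z(d,c,np.median(zf))[:,:2]))
b=P[(P[...,2]>.246)&(P[...,2]<.262)&(np.hypot(P[...,0]-tp[0],P[...,1]-tp[1])<.032)]
print('bar',len(b),np.median(b[:,2]) if len(b) else 0,cv2.minAreaRect(b[:,:2].astype(np.float32)))
```

```text
[0.56196347 0.14939027] 0.09975785805403121 -18.715488873949838
[0.56178275 0.1490638 ] 0.10001857621056873 -18.838336295816916
[0.56251503 0.14841469] 0.0708254524356561 -18.036206098892254
collar (array([0.56192347, 0.14905615]), np.float64(0.055199962798081766))
[[4.000e+01 2.249e-01]
 [1.160e+02 2.271e-01]
 [6.225e+03 2.292e-01]
 [2.160e+03 2.314e-01]
 [3.400e+01 2.336e-01]
 [3.400e+01 2.357e-01]
 [5.900e+01 2.379e-01]
 [5.100e+01 2.401e-01]
 [4.400e+01 2.422e-01]
 [4.700e+01 2.444e-01]
 [5.000e+01 2.466e-01]
 [5.500e+01 2.487e-01]
 [6.900e+01 2.509e-01]
 [1.387e+03 2.531e-01]
 [5.820e+02 2.552e-01]
 [5.500e+01 2.574e-01]
 [6.000e+01 2.596e-01]
 [6.100e+01 2.617e-01]
 [5.400e+01 2.639e-01]
 [7.400e+01 2.661e-01]
 [8.800e+01 2.682e-01]]
flange 0.23125347768344362 (array([0.64059146, 0.12134374]), np.float64(0.027063850994926197))
bar 3571 0.2548441198298287 ((0.6561782956123352, 0.11864174902439117), (0.05104472488164902, 0.036754027009010315), 4.762942790985107)
```

Run:
```python
from h import *
d=load('w2'); P=cloud(d)
hsv=cv2.cvtColor(d['img'],cv2.COLOR_RGB2HSV)
m=(hsv[...,1]<50)&(hsv[...,2]>120)&(abs(P[...,2]-.231)<.012); m[:170]=0
c=max(cv2.findContours(m.astype(np.uint8),0,1)[0],key=cv2.contourArea)[:,0]
from scipy.optimize import least_squares
x=at_z(d,c,.2305)[:,:2]; tp=np.array([.6565,.1166])
r=np.hypot(*(x-tp).T); x=x[(c[:,1]<255)&(r>.036)]; print(len(x))
s=least_squares(lambda p:np.hypot(x[:,0]-p[0],x[:,1]-p[1])-p[2],[*tp,.042],loss='soft_l1',f_scale=.0005).x
M=np.array([[-.947,.321],[.321,.947]])
print(s,'tool xy off',M@(s[:2]-tp), 'rms',np.std(np.hypot(*(x-s[:2]).T)))
# bar direction from bar top pixels
m=(abs(P[...,2]-.2545)<.003)&(hsv[...,1]<60); m[:, :295]=0; m[:,350:]=0; m[:205]=0; m[330:]=0
m=cv2.morphologyEx(m.astype(np.uint8),cv2.MORPH_OPEN,np.ones((5,5)))>0
b=P[m]; mu=b.mean(0); V=np.linalg.svd((b-mu)[:,:2],full_matrices=False)[2][0]; print(len(b),mu,np.degrees(np.arctan2(V[1],V[0])),cv2.minAreaRect(b[:,:2].astype(np.float32)))
f=P[(hsv[...,2]>150)&(abs(P[...,2]-.2305)<.004)]; A=np.c_[f[:,:2]-tp,np.ones(len(f))]; print('tilt',np.linalg.lstsq(A,f[:,2],rcond=None)[0])
```

```text
206
[0.65557604 0.11627125 0.04115063] tool xy off [ 0.00076946 -0.00060792] rms 0.0001918266544117249
2620 [0.6538337  0.11698459 0.25480276] -18.618344821240882 ((0.6556168794631958, 0.11432056128978729), (0.025239350274205208, 0.05249333381652832), 60.95204162597656)
tilt [ 0.0027025  -0.00442731  0.23101697]
```

Request:
step_arm --targets '[{"translation": [0.04, 0.0016, 0], "turn": 0, "claw": 1}, {"translation": [0.08, 0.0016, 0.0], "turn": 0, "claw": 1}, {"translation": [0.098, 0.0016, 0.02], "turn": 0, "claw": 1}, {"translation": [0.098, 0.0016, 0.045], "turn": 0, "claw": 1}, {"translation": [0.098, 0.0016, 0.064], "turn": 0, "claw": 1}, {"translation": [0.098, 0.0016, 0.064], "turn": 0, "claw": 1}, {"translation": [0.098, 0.0016, 0.064], "turn": 0, "claw": 1}]'

```text
time_s: 6.75
tool_pos: [0.565, 0.1501, 0.1766]
ee_rot: [0.163, 0.987, -0.0, 0.0]
wrist_force: [-0.2, 0.0, 0.2]
opening: 0.0129
```

Run:
```python
from h import *
o=snap('wrist','w3'); print(o['tool_pos'],o['wrist_force'],o['moment'],o['qvel'].round(3),o['opening'],R.from_quat(o['ee_rot']).as_matrix().round(4))
d=load('w3'); cv2.imwrite('pics/w3c.png',cv2.resize(d['img'][120:380,190:450,::-1],None,fx=2.3,fy=2.3,interpolation=cv2.INTER_CUBIC))
```

```text
[0.56502498 0.15007638 0.17661246] [-0.18663787  0.02225479  0.2419557 ] [-0.01674104 -0.00177784 -0.01600577] [-0.005 -0.015 -0.    -0.024  0.001 -0.    -0.   ] 0.012928788444886475 [[-9.471e-01  3.209e-01 -0.000e+00]
 [ 3.209e-01  9.471e-01 -5.000e-04]
 [-2.000e-04 -5.000e-04 -1.000e+00]]
```

View pics/w3c.png

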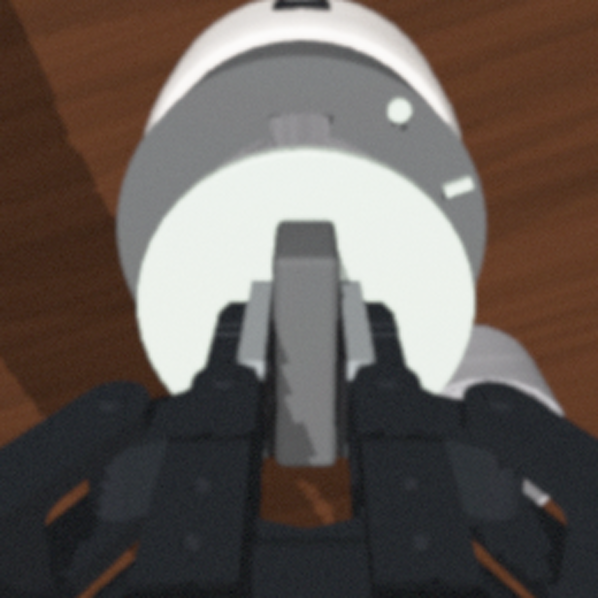

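Request:
step_arm --targets '[{"translation": [0.0008, -0.0008, 0.006], "turn": 0, "claw": 1}, {"translation": [0.0008, -0.0008, 0.012], "turn": 0, "claw": 1}, {"translation": [0.0008, -0.0008, 0.016], "turn": 0, "claw": 1}, {"translation": [0.0008, -0.0008, 0.02], "turn": 0, "claw": 1}, {"translation": [0.0008, -0.0008, 0.022], "turn": 0, "claw": 1}, {"translation": [0.0008, -0.0008, 0.022], "turn": 0, "claw": 1}]'

```text
time_s: 7.4
tool_pos: [0.5637, 0.1507, 0.1569]
ee_rot: [0.162, 0.987, 0.0, -0.0]
wrist_force: [-10.7, -3.1, 24.2]
opening: 0.0126
```

```bash
cat > o.py <<'E'
from h import *
o=bot.get_obs(); M=R.from_quat(o['ee_rot']).as_matrix(); print(o['time_s'],o['tool_pos'].round(4),'F tool',(M.T@o['wrist_force']).round(1),'M tool',(M.T@o['moment']).round(3),'yaw',np.degrees(np.arctan2(M[1,0],M[0,0])).round(2),'z',M[:,2].round(4),o['opening'].round(4),o['qpos'].round(2))
E
python3 o.py
```

```text
Traceback (most recent call last):
  File "o.py", line 2, in <module>
    o=bot.get_obs(); M=R.from_quat(o['ee_rot']).as_matrix(); print(o['time_s'],o['tool_pos'].round(4),'F tool',(M.T@o['wrist_force']).round(1),'M tool',(M.T@o['moment']).round(3),'yaw',np.degrees(np.arctan2(M[1,0],M[0,0])).round(2),'z',M[:,2].round(4),o['opening'].round(4),o['qpos'].round(2))
                                                                                                                                                                                                                                                            ^^^^^^^^^^^^^^^^^^
AttributeError: 'float' object has no attribute 'round'
```

```bash
sed -i "s/o\['opening'\].round(4)/round(float(o['opening']),4)/" o.py; python3 o.py
```

```text
7.4 [0.5637 0.1507 0.1569] F tool [  9.1  -6.3 -24.2] M tool [ 1.065  1.652 -0.057] yaw 161.38 z [-1.e-04  6.e-04 -1.e+00] 0.0126 [-0.47  0.53  0.17  1.8  -0.12  0.83  1.01]
```

Request:
step_arm --targets '[{"translation": [0.0005, -0.0004, -0.003], "turn": 0, "claw": 1}, {"translation": [0.001, -0.0008, -0.003], "turn": 0, "claw": 1}, {"translation": [0.001, -0.0008, 0.0], "turn": 0, "claw": 1}, {"translation": [0.001, -0.0008, 0.002], "turn": 0, "claw": 1}, {"translation": [0.001, -0.0008, 0.003], "turn": 0, "claw": 1}, {"translation": [0.001, -0.0008, 0.003], "turn": 0, "claw": 1}]'

```text
time_s: 8.0
tool_pos: [0.5622, 0.1503, 0.1507]
ee_rot: [0.162, 0.987, -0.0, -0.0]
wrist_force: [1.2, 0.5, -1.4]
opening: 0.0126
```

```bash
python3 o.py
```

```text
8.0 [0.5622 0.1503 0.1507] F tool [-1.   0.8  1.4] M tool [-0.039 -0.038  0.001] yaw 161.4 z [-8.e-04 -4.e-04 -1.e+00] 0.0126 [-0.46  0.53  0.17  1.8  -0.12  0.82  1.01]
```

Request:
step_arm --targets '[{"translation": [0, 0, 0.002], "turn": 0, "claw": 1}, {"translation": [0, 0, 0.004], "turn": 0, "claw": 1}, {"translation": [0, 0, 0.006], "turn": 0, "claw": 1}, {"translation": [0, 0, 0.007], "turn": 0, "claw": 1}, {"translation": [0, 0, 0.007], "turn": 0, "claw": 1}]'

```text
time_s: 8.5
tool_pos: [0.5624, 0.1504, 0.1446]
ee_rot: [0.162, 0.987, 0.0, -0.0]
wrist_force: [-3.1, 0.1, 4.0]
opening: 0.0121
```

```bash
python3 o.py
```

```text
8.5 [0.5624 0.1504 0.1446] F tool [ 3.  -0.9 -4. ] M tool [ 0.198  0.333 -0.029] yaw 161.39 z [-2.e-04  1.e-04 -1.e+00] 0.0121 [-0.46  0.54  0.17  1.81 -0.12  0.8   1.01]
```

Request:
step_arm --targets '[{"translation": [0.0005, 0, 0], "turn": 3, "claw": 1}, {"translation": [0.0005, 0, 0], "turn": 6, "claw": 1}, {"translation": [0.0005, 0, 0], "turn": 9, "claw": 1}, {"translation": [0.0005, 0, 0], "turn": 12, "claw": 1}, {"translation": [0.0005, 0, 0], "turn": 15, "claw": 1}, {"translation": [0.0005, 0, 0], "turn": 18, "claw": 1}, {"translation": [0.0005, 0, 0], "turn": 18, "claw": 1}]'

```text
time_s: 9.2
tool_pos: [0.5621, 0.15, 0.1447]
ee_rot: [0.314, 0.949, -0.0, 0.0]
wrist_force: [-2.2, -2.8, 4.6]
opening: 0.0121
```

```bash
python3 o.py
```

```text
9.2 [0.5621 0.15   0.1447] F tool [ 0.1 -3.6 -4.6] M tool [ 0.558  0.005 -0.043] yaw 143.35 z [ 2.e-04 -6.e-04 -1.e+00] 0.0121 [-0.52  0.55  0.25  1.81 -0.18  0.8   0.74]
```

Request:
step_arm --targets '[{"translation": [0, 0, 0], "turn": 3, "claw": 1}, {"translation": [0, 0, 0], "turn": 6, "claw": 1}, {"translation": [0, 0, 0], "turn": 9, "claw": 1}, {"translation": [0, 0, 0], "turn": 12, "claw": 1}, {"translation": [0, 0, 0], "turn": 14, "claw": 1}, {"translation": [0, 0, 0], "turn": 16, "claw": 1}, {"translation": [0, 0, 0], "turn": 16, "claw": 1}, {"translation": [0, 0, 0], "turn": 16, "claw": 1}]'

```text
time_s: 10.0
tool_pos: [0.5619, 0.1499, 0.1447]
ee_rot: [0.443, 0.897, -0.0, 0.0]
wrist_force: [-2.4, -2.8, 5.2]
opening: 0.0129
```

```bash
python3 o.py
python3 - <<'E'
from h import *
snap('wrist','w4'); snap('top','t4')
d=load('w4'); a=cv2.resize(d['img'][120:330,200:440,::-1],None,fx=2.2,fy=2.2,interpolation=cv2.INTER_CUBIC)
cv2.imwrite('pics/w4c.png',a)
E
```

```text
10.0 [0.5619 0.1499 0.1447] F tool [-0.8 -3.6 -5.2] M tool [ 0.733 -0.049  0.006] yaw 127.46 z [-2.e-04 -6.e-04 -1.e+00] 0.0129 [-0.57  0.56  0.32  1.81 -0.23  0.81  0.51]
```

View pics/w4c.png

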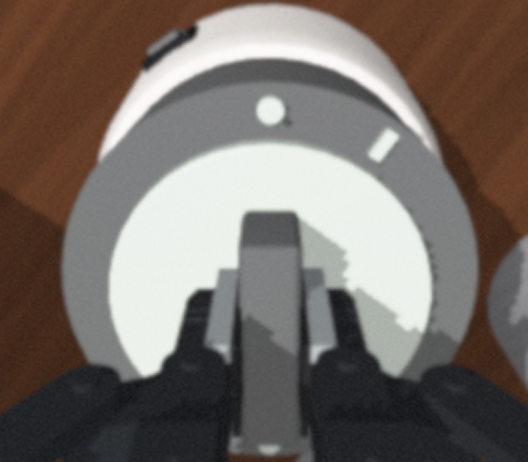

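Request:
step_arm --targets '[{"translation": [0, -0.0003, 0], "turn": 0.3, "claw": 1}, {"translation": [0, -0.0006, 0], "turn": 0.5, "claw": 1}, {"translation": [0, -0.0006, 0], "turn": 0.5, "claw": 1}, {"translation": [0, -0.0006, 0], "turn": 0.5, "claw": 1}, {"translation": [0, -0.0006, 0], "turn": 0.5, "claw": 1}]'

```text
time_s: 10.6
tool_pos: [0.5619, 0.1498, 0.1447]
ee_rot: [0.447, 0.895, 0.0, 0.0]
wrist_force: [-0.9, -2.6, 6.2]
opening: 0.0127
```

```bash
python3 o.py
python3 - <<'E'
from h import *
snap('wrist','w5'); d=load('w5'); P=cloud(d); hsv=cv2.cvtColor(d['img'],cv2.COLOR_RGB2HSV); rr=np.hypot(P[...,0]-.563,P[...,1]-.150)
f=P[(rr<.039)&(hsv[...,2]>150)&(abs(P[...,2]-.136)<.008)]; g=P[(rr>.046)&(rr<.054)&(abs(P[...,2]-.13)<.006)]
for x in(f,g): print(len(x),np.median(x[:,2]),np.linalg.lstsq(np.c_[x[:,:2]-[.563,.15],np.ones(len(x))],x[:,2],rcond=None)[0].round(4))
# dot & bar-end pixel positions
u,v=200+270/2.2,120+110/2.2
w=(hsv[...,2]>190)&(hsv[...,1]<60); w[:int(v)-12]=0; w[int(v)+10:]=0; w[:,:int(u)-15]=0; w[:,int(u)+15:]=0
n,l,st,c=cv2.connectedComponentsWithStats(w.astype(np.uint8)); print(st[1:,4],c[1:])
dot=at_z(d,[c[1+st[1:,4].argmax()]],.131)[0]
# bar left/right edge line: bar-top points
b=(abs(P[...,2]-.160)<.004)&(rr<.03); b=cv2.morphologyEx(b.astype(np.uint8),2,np.ones((3,3)))>0
for row in (222,228,234,240): 
    x=np.flatnonzero(b[row]); print(row,x.min() if len(x) else 0,x.max() if len(x) else 0)
print('dot',dot, 'az from mill', np.degrees(np.arctan2(dot[1]-.150,dot[0]-.5625)))
a=load('t0'); b2=load('t4'); A,B=cloud(a),cloud(b2)
for n,(u,v) in dict(cup=(177,180),bl=(252,157),bs=(311,165),rack=(437,148),lg=(344,248),sm=(424,265),k1=(368,145),k2=(462,187),k3=(433,219),tq=(467,257)).items():
    s=(slice(v-20,v+20),slice(u-20,u+20)); print(n,np.abs(a['img'][s].astype(int)-b2['img'][s]).mean().round(1),end='; ')
E
```

```text
10.6 [0.5619 0.1498 0.1447] F tool [-1.5 -2.3 -6.2] M tool [ 0.487 -0.261 -0.175] yaw 126.93 z [ 7.e-04 -3.e-04 -1.e+00] 0.0127 [-0.58  0.56  0.32  1.81 -0.23  0.81  0.5 ]
6921 0.136893144050465 [-0.0009 -0.001   0.1369]
5092 0.13091671032399468 [-0.0012  0.0019  0.131 ]
[120] [[321.51666667 169.73333333]]
222 0 0
228 0 0
234 308 336
240 308 336
dot [0.53240617 0.18779406 0.131     ] az from mill 128.52883778824406
cup 8.5; bl 23.9; bs 19.5; rack 1.2; lg 18.7; sm 1.6; k1 2.5; k2 2.0; k3 2.8; tq 1.6;
```

View pics/t4.png

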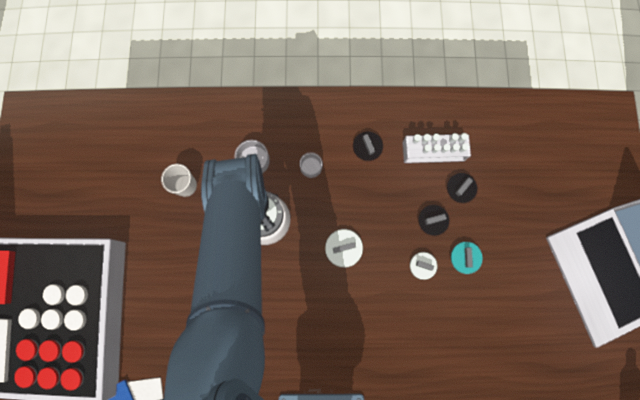

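The flange sits 6 mm above the collar and is flat. The bar centre (column 322) lines up with the dot (321.5), and the spring's counter-moment is present. The bystanders have not moved in the top view, so I'm handing in.

```bash
python3 -c "
from cell import bot
bot.job_done()"
```

```text
the job is handed in; nothing more can be done
```

The medium lid is seated in the mill's collar and I handed the job in with the gripper still holding it at the pulse dot, about 10.7 s into the 45 s. I picked the white lid whose flange measured 83–84 mm. It went in through the notches, with one small sideways correction after it caught at about 24 N. I then turned it about 34.5° clockwise, well short of the lock.

**Seating:** the flange top is 6 mm above the collar top, which is its full thickness, and it lies flat.

**At the dot:** the grip bar and the dot line up within about half a pixel in the wrist view. The dot's azimuth from my estimated mill centre came out about 1.6° off the tool's heading, which I put down to error in that estimate.

**Spring and grip:** the last reading showed a counter-moment of about 0.17 N m, somewhat above the expected 0.12. I take the excess to be friction and a 2–3 N side load. The reading just before the final small adjustment was near zero, so the moment is only a rough check. The grip opening is steady at 12.7 mm.

**Other objects:** in the top view the other lids, the look-alikes, the bowls, the cup and the rack are where they started. The arm partly hid the large bowl in that picture. The image differences at both bowls, the large lid and, less so, the cup were raised; I put that down to the arm and its shadow.

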